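# Turn over the flag of the inspected wafer cassette

## Task

The wafers in the slotted cassette have been inspected: turn over the flip flag in front of the bay where that cassette stands, pushing it up by its free edge and over its pivot with the fingertips until it lies flat on the far side with its ring-marked face up, and then let go of it. Push gently and do not pinch the flag between the fingers. Leave the other two flags and everything standing in the bays and on the bench as they are.

Things in the scene. Friction and masses are not known exactly. Their poses are not given: they have to be found in the camera images.
- rack: fixed rack of three 100 mm square bays (5 mm rims) in a row along its y axis, 115 mm apart, with one flip flag on the robot's side of each; origin on the bench under the middle pivot, x away from the robot, z up. Aluminium base plate 8 mm thick, x -50 to +210 mm, 370 mm wide. Under each flag is free space but for a small rest within 35 mm of the pivot
- flag_left (a joint): hinge angle of the left (+y) flag in rad: about 0 to 0.3 at the start (lying towards the robot, bars up), 1.57 upright, 3.14 lying flat on the other side, against its stop, ring up. A stiff hinge: the flag stays at any angle it is left at; about 1 N at the free edge turns it.
- pivot_left (a point): centre of the left (+y) flag's hinge pin, 70 mm above the bench; the pin runs along the rack's y axis. Two steel cheeks, 7 mm thick, stand 35 mm to either side of it (centre to centre), up to 8 mm above the pin.
- edge_left (a point): middle of the left (+y) flag's free edge, on the axis of the round bead (12 mm diameter, 56 mm long) that ends it, 75 mm from the pivot; turns with the flag
- face_left (a point): middle of the left (+y) flag's white plastic plate (56 mm wide, 6 mm thick; two bars on the face that is up at first, a ring on the other), at mid-thickness, 37 mm from the pivot; turns with the flag: x points from the free edge to the pivot, y along the pin, z out of the face with the bars
- bay_left (a point): centre of the floor of the left (+y) bay, 8 mm above the bench and 150 mm beyond pivot_left along the rack's x axis
- flag_mid (a joint): hinge angle of the middle flag in rad: about 0 to 0.3 at the start (lying towards the robot, bars up), 1.57 upright, 3.14 lying flat on the other side, against its stop, ring up. A stiff hinge: the flag stays at any angle it is left at; about 1 N at the free edge turns it.
- pivot_mid (a point): centre of the middle flag's hinge pin, 70 mm above the bench; the pin runs along the rack's y axis. Two steel cheeks, 7 mm thick, stand 35 mm to either side of it (centre to centre), up to 8 mm above the pin.
- edge_mid (a point): middle of the middle flag's free edge, on the axis of the round bead (12 mm diameter, 56 mm long) that ends it, 75 mm from the pivot; turns with the flag
- face_mid (a point): middle of the middle flag's white plastic plate (56 mm wide, 6 mm thick; two bars on the face that is up at first, a ring on the other), at mid-thickness, 37 mm from the pivot; turns with the flag: x points from the free edge to the pivot, y along the pin, z out of the face with the bars
- bay_mid (a point): centre of the floor of the middle bay, 8 mm above the bench and 150 mm beyond pivot_mid along the rack's x axis
- flag_right (a joint): hinge angle of the right (-y) flag in rad: about 0 to 0.3 at the start (lying towards the robot, bars up), 1.57 upright, 3.14 lying flat on the other side, against its stop, ring up. A stiff hinge: the flag stays at any angle it is left at; about 1 N at the free edge turns it.
- pivot_right (a point): centre of the right (-y) flag's hinge pin, 70 mm above the bench; the pin runs along the rack's y axis. Two steel cheeks, 7 mm thick, stand 35 mm to either side of it (centre to centre), up to 8 mm above the pin.
- edge_right (a point): middle of the right (-y) flag's free edge, on the axis of the round bead (12 mm diameter, 56 mm long) that ends it, 75 mm from the pivot; turns with the flag
- face_right (a point): middle of the right (-y) flag's white plastic plate (56 mm wide, 6 mm thick; two bars on the face that is up at first, a ring on the other), at mid-thickness, 37 mm from the pivot; turns with the flag: x points from the free edge to the pivot, y along the pin, z out of the face with the bars
- bay_right (a point): centre of the floor of the right (-y) bay, 8 mm above the bench and 150 mm beyond pivot_right along the rack's x axis
- cassette: slotted wafer cassette, grey plastic, open-topped, 84 x 84 x 80 mm, with round dark wafers standing on edge in its slots; loose, in one of the three bays; origin at the centre of its underside, z up
- canister: closed round steel canister with a flanged lid and small knob, 84 mm across and 84 mm high; loose, in another bay; origin at the centre of its underside
- jar: closed glass jar, 64 mm across and 75 mm high; loose, in the remaining bay; origin at the centre of its underside
- bottle: white plastic bottle, 60 mm across and 150 mm high, loose on the bench to the left of the rack; origin at the centre of its underside
Not all that is in view belongs to the job. Leave any orange or turquoise look-alike of the canister alone.

How it is judged:
By the outcome, as a careful person would: the job done as asked, in the order asked, and still so for the second after the job is handed in, with the robot touching nothing.
It also fails if it takes over 48 s, if anything falls off the work surface, if the arm or the gripper's body presses on something with over 40 N, if the wrist force passes 120 N, or if a joint passes its speed limit or range.

## Robot

A 6-joint arm with a two-finger parallel gripper is mounted at the origin on the work surface. World frame = base frame: x ahead of the robot, y to its left, z up, the work surface at z = 0. Lengths are in m, angles in degrees, forces in N, time in s.
With the tool pointing down it reaches from about 0.3 to 0.75 m from the base axis. Payload 8.5 kg.
Tool frame: the origin (TCP) lies at the very end of the fingers, on their centre line; the grasp point (between the pads) lies 19 mm behind it; z points along the fingers, y is the line along which they close (so a half turn about z gives the same grasp; the last joint's range is limited). The gripper opens to 85 mm and grips with 20 to 120 N. Pads are 22 mm wide; open, the fingers measure 114 mm over their backs; the gripper's body (76 mm by 85 mm) begins 54 mm behind the grasp point. The pads swing forward as they close: fully open they stand 13 mm farther back than shut.
Start: joints at [-86.763, 21.807, 74.336, -0, 83.858, -12.336], TCP at [0.148, -0.53, 0.196] pointing down, gripper open.
Joint ranges: [-178.18, 178.18], [-50.72, 133.34], [12.68, 142.11], [-81.47, 261.47], [9.98, 163.14], [-165.26, 165.26]. Speed limits (degrees/s): [136.94, 136.94, 180, 180, 180, 180].

## Interface

Orientations are given as a 3x3 rotation matrix whose columns are the frame's x, y, z axes.
In Python, from rig import env gives the robot as it stands.
- The arm moves only by the tool move_arm, never from a script. Its argument "plan" is a list of rows, each a list of 7 numbers: the turn, a rotation vector about the tool's x, y, z in degrees, then the shift along the tool's x, y, z in cm, then the gripper command: -1 is shut, 1 is fully open, values between are in proportion. In form: [[ax, ay, az, tx, ty, tz, jaw], ...]. A call has 1 to 5 rows; each row is the pose to reach, as a shift and turn from the pose commanded when the call began, along the tool's axes at that moment; what a row does not reach only later rows make up. A row lasts 1/10 s, in which the tool goes at most 50 mm and 8.59 degrees, less where a joint would pass 70% of its speed; a pose out of reach is approached as far as the arm can. A call with a gripper value outside its range is refused whole. The fingers move at their own pace and stop on an object; "squeeze" is the grip in N (left out, the last holds). Time passes only in rows, so rows that repeat a pose let the fingers close. It gives the time, the measured TCP pose, the force, the opening and the grip force at its end, in the units of the state.
- env.observe(): the state, without advancing time (a new reading comes with each control period).
- env.get_image(name): name is "side" or "top"; returns a dict with "color" (480x640x3 uint8, red, green, blue), "fov_y" (degrees; the focal length in pixels is half the picture's height over the tangent of half this angle, whatever the lens; pixels are square), "cx", "cy" (the principal point, pixels), "R" (3x3) and "t" (3): a world point X has camera coordinates R X + t. Camera axes: x right, y down, z forward; pixel columns grow to the right and rows downward; lengths in m; the calibration is good to about 2 mm. A picture is of the moment at which its call begins. There is no depth.
- env.close_job(): hands the job in; it is judged then, once.
Trained networks look in a picture, given as the dict that the camera call returned (one of the last four; its "shot" number tells which), for a name from the list of things; names that differ only in an ending like _2 or _b are one class to them, and where a whole thing is asked for, a point or a joint stands for the part that bears it (a point fixed in the world has none). Each returns a list of dicts, best first, with "conf" (0 to 1); they miss things now and then, are a little off and sometimes report something else, mostly with a low value. They report only what shows in the picture. A call takes as long as a camera call. They do not tell look-alikes from the thing itself.
- env.outline_of(target, picture): "mask" (480x640 bool, what is visible of it) and "bbox" ([centre column, centre row, width, height] in pixels, round what is visible of it).
- env.tip_of(target, picture): "pixel" ([column, row] in pixels: a listed point, or the origin of a listed thing).
The state is a dict: "time_s": time; "q": joint angles; "qvel": joint speeds; "joint_efforts": joint torques, N m; "position": TCP position; "tool_rot": TCP orientation; "ft_force": force on the tool from outside, world axes, zero at the start; "wrist_torque": the same for the moment, N m; "grip_width": finger opening in m; "gripper_force": force on a finger pad.
Only numpy, scipy, OpenCV 4.12 (cv2) and the standard library are available. Lean on these libraries where they do the work, as an engineer would, in place of code of your own. Each camera call takes 0.05 s, during which the arm holds its last target. There are 200 camera calls.

## Working session

There is one attempt and no reset: what is moved stays moved. The work goes in short steps, Python scripts to look and compute and a tool call to move; the robot and the scene stay as the last step left them, time stands still between calls to the robot, and variables do not carry over. Pictures are saved under pics/ and viewed, at most 11 in all, crops included, and the job is handed in when it is done.

Besides the shell and the picture viewer there is one more tool, called after ">>>" by a JSON object that holds its "method" and its "body". move_arm: Moves the arm, as the interface text tells. Its arguments: {"type":"object","properties":{"plan":{"type":"array"},"squeeze":{"type":"number"}},"required":["plan"]}

```bash
mkdir -p pics; ls; python3 - <<'E'
from rig import env
import cv2,numpy as np
for n in("side","top"):
    p=env.get_image(n); cv2.imwrite(f"pics/{n}0.png",p["color"][:,:,::-1])
    print(n,p["fov_y"],p["cx"],p["cy"],np.round(p["R"],4).tolist(),np.round(p["t"],4).tolist())
    for t in["cassette","canister","jar","bottle"]:
        print(t,[(np.round(d["bbox"]),round(d["conf"],2)) for d in env.outline_of(t,p)][:4])
    for t in["pivot_left","pivot_mid","pivot_right","edge_left","edge_mid","edge_right","bay_left","bay_mid","bay_right","cassette"]:
        print(t,[(np.round(d["pixel"],1),round(d["conf"],2)) for d in env.tip_of(t,p)][:3])
E
```

```text
pics
side 48.37498063203667 313.16412843769297 245.71747263701863 [[-0.692, -0.7219, -0.0089], [-0.3772, 0.372, -0.8481], [0.6156, -0.5835, -0.5297]] [0.4558, 0.2494, 0.9456]
cassette [(array([251., 237.,  48.,  51.]), 0.92), (array([305., 258., 182.,  89.]), 0.47)]
canister [(array([325., 210.,  31.,  38.]), 0.91), (array([407., 211.,  28.,  33.]), 0.83), (array([364., 190.,  32.,  31.]), 0.72)]
jar [(array([289., 223.,  28.,  36.]), 0.81)]
bottle [(array([233., 347.,  41.,  81.]), 0.72), (array([290., 221.,  28.,  34.]), 0.37)]
pivot_left [(array([285.8, 256.2]), 0.7)]
pivot_mid [(array([323.3, 240. ]), 0.67), (array([351.1, 247.2]), 0.6)]
pivot_right [(array([363.2, 221. ]), 0.88), (array([369.7, 223.5]), 0.67), (array([311. , 266.9]), 0.44)]
edge_left [(array([310. , 264.1]), 0.87)]
edge_mid [(array([348.5, 247.1]), 0.83)]
edge_right [(array([384.8, 228.5]), 0.62), (array([296.6, 258.1]), 0.51)]
bay_left [(array([251.7, 249.3]), 0.79)]
bay_mid [(array([287.4, 234.8]), 0.84)]
bay_right [(array([320.7, 238.1]), 0.67), (array([323. , 220.3]), 0.59)]
cassette [(array([253.3, 250.4]),
[... 452 characters left out ...]
tle [(array([165., 321.,  38.,  26.]), 0.9), (array([282., 266.,  28.,  41.]), 0.65), (array([290., 189.,  44.,  40.]), 0.39)]
pivot_left [(array([282.6, 248. ]), 0.96)]
pivot_mid [(array([327.6, 250. ]), 0.87)]
pivot_right [(array([380.3, 259.3]), 0.63)]
edge_left [(array([279.9, 281. ]), 0.75)]
edge_mid [(array([327.7, 286.3]), 0.87), (array([331.8, 197. ]), 0.34), (array([280. , 281.4]), 0.23)]
edge_right [(array([375.2, 291.2]), 0.58)]
bay_left [(array([326.7, 281.7]), 0.62), (array([380.8, 258.8]), 0.33)]
bay_mid [(array([329.8, 194.2]), 0.84), (array([379.3, 288.7]), 0.48), (array([377.5, 197.4]), 0.36)]
bay_right [(array([376.1, 197.2]), 0.63)]
cassette [(array([288.6, 192.3]), 0.57)]
```

```bash
python3 - <<'E'
import cv2,numpy as np
a=cv2.imread("pics/top0.png")[150:350,140:500]; b=cv2.imread("pics/side0.png")[170:310,200:440]
a=cv2.resize(a,(540,300),interpolation=2);b=cv2.resize(b,(514,300),interpolation=2)
o=np.zeros((600,540,3),np.uint8);o[:300]=a;o[300:,:514]=b
cv2.imwrite("pics/c0.png",o)
E
cat > h.py <<'E'
import numpy as np
from scipy.optimize import least_squares
def K(p): return 240/np.tan(np.radians(p["fov_y"]/2))
def proj(p,X):
    c=np.asarray(X)@np.array(p["R"]).T+np.array(p["t"]); return c[...,:2]/c[...,2:]*K(p)+[p["cx"],p["cy"]]
def ray(p,uv,z):
    d=np.array([(uv[0]-p["cx"])/K(p),(uv[1]-p["cy"])/K(p),1]);R=np.array(p["R"]);d=R.T@d;c=-R.T@np.array(p["t"])
    return c+d*(z-c[2])/d[2]
E
python3 - <<'E'
from rig import env
from h import *
t=env.get_image("top");s=env.get_image("side")
T={"pl":(282.6,248),"pm":(327.6,250)}
S={"pl":(285.8,256.2),"pm":(323.3,240),"pr":(363.2,221)}
for n,d,p in(("top",T,t),("side",S,s)):
    for k,v in d.items(): print(n,k,ray(p,v,.07).round(4))
for n,v,p in(("top bm",(329.8,194.2),t),("top br",(376.1,197.2),t),("s bl",(251.7,249.3),s),("s bm",(287.4,234.8),s)):print(n,ray(p,v,.008).round(4))
for n,v,p in(("top el",(279.9,281),t),("s el",(310,264.1),s),("t em",(327.7,286.3),t),("s em",(348.5,247.1),s)):
    for z in(.07,.09):print(n,z,ray(p,v,z).round(4))
print(env.observe()["tool_rot"])
E
```

```text
top pl [0.5996 0.1368 0.07  ]
top pm [0.5932 0.0322 0.07  ]
side pl [0.5896 0.1494 0.07  ]
side pm [0.5802 0.0417 0.07  ]
side pr [ 0.575  -0.0914  0.07  ]
top bm [0.7343 0.021  0.008 ]
top br [ 0.7253 -0.0928  0.008 ]
s bl [0.7457 0.1278 0.008 ]
s bm [0.7361 0.0181 0.008 ]
top el 0.07 [0.5232 0.144  0.07  ]
top el 0.09 [0.5229 0.1434 0.09  ]
s el 0.07 [0.5292 0.1327 0.07  ]
s el 0.09 [0.5075 0.153  0.09  ]
t em 0.07 [0.509  0.0336 0.07  ]
t em 0.09 [0.509  0.0346 0.09  ]
s em 0.07 [0.518  0.0228 0.07  ]
s em 0.09 [0.4966 0.0465 0.09  ]
[[ 9.63293264e-01  2.68451274e-01  3.93046430e-05]
 [ 2.68451274e-01 -9.63293264e-01  1.43456510e-05]
 [ 4.17130062e-05 -3.26768744e-06 -9.99999999e-01]]
```

View pics/c0.png

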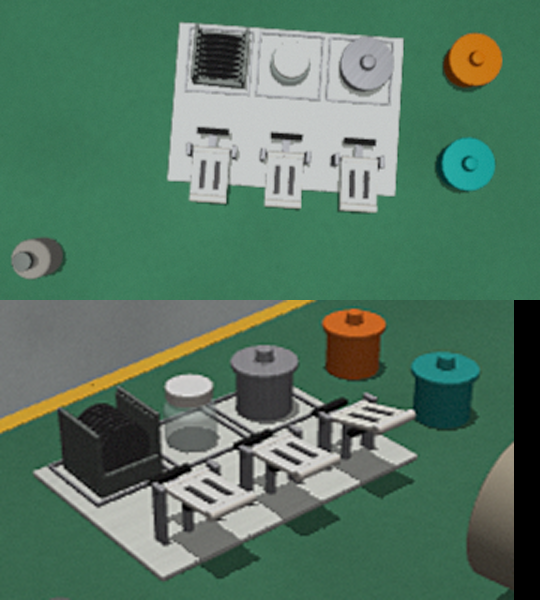

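The crop shows the cassette with its dark wafers in the left (+y) bay, at top px (288,189) and side px (251,237). The jar is in the middle bay at (334,195) and the steel canister in the right bay at (385,192). The look-alikes are orange (457,190) and turquoise (450,261). The three flags to choose from have edges at top (280,281), (328,286) and (375,291), so flag_left at (280,281) is the target. Next I fit the rack pose.

```bash
python3 - <<'E'
from rig import env
from h import *
t=env.get_image("top");s=env.get_image("side")
obs=[]
# plate corners (top), from crop
for X,uv in (((.21,.185,.008),(260,165.5)),((.21,-.185,.008),(408.5,176)),((-.05,.185,.008),(252,270.5)),((-.05,-.185,.008),(404,280))): obs.append((t,X,uv))
# side plate corners: left corner, near corner, right corner
for X,uv in (((.21,.185,.008),(216,250)),((-.05,.185,.008),(277,297)),((-.05,-.185,.008),(394,243))): obs.append((s,X,uv))
for X,uv in (((0,.115,.07),(282.6,248)),((0,0,.07),(327.6,250)),((.15,0,.008),(329.8,194.2)),((.15,-.115,.008),(376.1,197.2))):obs.append((t,X,uv))
for X,uv in (((0,.115,.07),(285.8,256.2)),((0,0,.07),(323.3,240)),((0,-.115,.07),(363.2,221)),((.15,.115,.008),(251.7,249.3)),((.15,0,.008),(287.4,234.8)),((.15,-.115,.008),(323,220.3))):obs.append((s,X,uv))
def W(v,X):
    c,n=np.cos(v[2]),np.sin(v[2]);return np.array([v[0]+c*X[0]-n*X[1],v[1]+n*X[0]+c*X[1],X[2]])
f=lambda v:np.concatenate([proj(p,W(v,X))-uv for p,X,uv in obs])
r=least_squares(f,[.6,.03,-.07],loss="soft_l1")
print(r.x.round(4),np.degrees(r.x[2]));print(f(r.x).reshape(-1,2).round(1))
v=r.x
g=lambda a:np.concatenate([proj(p,W(v,(-.075*np.cos(a[0]),.115,.07+.075*np.sin(a[0]))))-uv for p,uv in((t,(279.9,281)),(s,(310,264.1)))])
e=least_squares(g,[.1]);print("angle",e.x,g(e.x))
a=e.x[0];print("piv",W(v,(0,.115,.07)),"edge",W(v,(-.075*np.cos(a),.115,.07+.075*np.sin(a))))
np.save("rack.npy",v)
E
```

```text
[ 0.5854  0.0271 -0.0815] -4.670648468286943
[[-1.3 -0.8]
 [-0.  -1.1]
 [-1.  -0.1]
 [-0.9  0.2]
 [-1.5 -0.5]
 [-1.3  2. ]
 [ 0.7 -1.5]
 [-2.1  2.1]
 [ 2.2  3.3]
 [ 2.5 -0.3]
 [ 2.8 -0.2]
 [ 1.  -2.2]
 [ 2.9 -3.1]
 [-1.4  0.4]
 [-0.2  0.5]
 [ 1.2 -0.3]
 [-0.4  0.2]]
angle [0.14287835] [-1.7771663   0.99445919 -2.48189232  0.18021734]
piv [0.59480967 0.14173876 0.07      ] edge [0.52082042 0.14778362 0.08067945]
```

```bash
cat > g.py <<'E'
import sys,json
from rig import env
from h import *
from scipy.spatial.transform import Rotation as Ro
v=np.load("rack.npy")
c,n=np.cos(v[2]),np.sin(v[2]);Rr=np.array([[c,-n,0],[n,c,0],[0,0,1]])
def go(*ts):
    """each target: rack x,y,z in mm, tool pitch below horizontal in deg"""
    o=env.observe();R=np.array(o["tool_rot"]);P=np.array(o["position"])
    q=Rr.T@(P-[v[0],v[1],0]);print("t",o["time_s"],"rack pos mm",(q*1e3).round(1),"pitch",np.degrees(np.arcsin(-R[2,2])).round(1),"F",np.round(o["ft_force"],1),"q",np.round(o["q"]))
    for x,y,z,th in ts:
        s,k=np.sin(np.radians(th)),np.cos(np.radians(th))
        Rt=Rr@np.array([[s,0,k],[0,-1,0],[k,0,-s]])
        d=R.T@(Rr@np.array([x,y,z])/1e3+[v[0],v[1],0]-P)
        print(json.dumps([*Ro.from_matrix(R.T@Rt).as_rotvec(degrees=True).round(1),*(d*100).round(2)]))
if __name__=="__main__": go(*json.loads(sys.argv[1]))
E
python3 g.py '[[-160,-280,250,90],[-200,115,200,45]]'
```

```text
t 1.7 rack pos mm [-391.  -590.7  195.6] pitch 90.0 F [0.4 0.  0.2] q [-87.  22.  74.   0.  84. -12.]
[0.0, -0.0, 20.2, 32.42, -21.16, -5.44]
[-7.9, 44.5, 19.2, 42.34, -59.6, -0.44]
```

>>> {"method": "move_arm", "body": {"plan": [[0,0,8,5,-2,-5,-1],[0,0,16,9,-5,-5.4,-1],[0,0,20.2,14,-9,-5.4,-1],[0,0,20.2,18,-12,-5.4,-1],[0,0,20.2,22,-15,-5.4,-1]]}}

```text
time_s: 2.2
position: [0.3001, -0.3507, 0.2496]
tool_rot: [[0.997, -0.081, 0.0], [-0.081, -0.997, -0.001], [0.001, 0.001, -1.0]]
ft_force: [1.2, -1.3, 0.1]
grip_width: 0.0121
gripper_force: 0.0
```

```bash
python3 g.py '[[-160,-280,250,90],[-170,-100,240,70],[-170,115,200,45]]'
```

```text
t 2.2 rack pos mm [-253.7 -399.8  249.6] pitch 90.0 F [ 1.2 -1.3  0.1] q [-64.  11.  81.   0.  88.  30.]
[0.0, -0.0, 0.0, 9.37, -11.98, -0.04]
[0.0, 20.0, 0.0, 8.37, -29.98, 0.95]
[0.0, 45.0, 0.0, 8.37, -51.49, 4.93]
```

>>> {"method": "move_arm", "body": {"plan": [[0,0,0,4,-5,0,-1],[0,0,0,8,-9,0,-1],[0,6,0,8.4,-14,0,-1],[0,13,0,8.4,-19,0,-1],[0,20,0,8.4,-24,0,-1]]}}

```text
time_s: 2.7
position: [0.4013, -0.1349, 0.2495]
tool_rot: [[0.935, -0.081, 0.346], [-0.076, -0.997, -0.028], [0.347, -0.0, -0.938]]
ft_force: [1.5, 0.2, 1.4]
grip_width: -0.0004
gripper_force: 0.0
```

```bash
python3 g.py '[[-170,0,220,45],[-170,115,200,45]]'
```

```text
t 2.7 rack pos mm [-170.3 -176.5  249.5] pitch 69.7 F [1.5 0.2 1.4] q [-44.  -4. 100.  14.  68.  47.]
[-0.0, 24.7, 0.0, -0.98, -17.65, 2.79]
[-0.0, 24.7, 0.0, -1.66, -29.15, 4.67]
```

>>> {"method": "move_arm", "body": {"plan": [[0,6,0,0,-5,0.5,-1],[0,12,0,-0.5,-10,1.5,-1],[0,18,0,-1,-15,2.5,-1],[0,24.7,0,-1,-20,3,-1],[0,24.7,0,-1.3,-25,4,-1]]}}

```text
time_s: 3.2
position: [0.4152, 0.0677, 0.2115]
tool_rot: [[0.726, -0.089, 0.681], [-0.061, -0.996, -0.066], [0.685, 0.007, -0.729]]
ft_force: [-0.2, -1.2, 0.0]
grip_width: 0.0
gripper_force: 0.0
```

```bash
python3 g.py '[[-170,115,200,45],[-150,115,100,45],[-150,115,44,45]]'
```

```text
t 3.2 rack pos mm [-173.    26.6  211.5] pitch 46.8 F [-0.2 -1.2  0. ] q [ -8.  -8. 122.   5.  23.  83.]
[0.6, 1.8, -0.1, -0.58, -8.85, 0.95]
[0.6, 1.8, -0.1, -5.97, -8.94, 9.61]
[0.6, 1.8, -0.1, -9.8, -8.97, 13.69]
```

>>> {"method": "move_arm", "body": {"plan": [[0.6,1.8,0,-0.3,-5,0.5,-1],[0.6,1.8,0,-0.6,-8.9,1,-1],[0.6,1.8,0,-2.6,-8.9,4,-1],[0.6,1.8,0,-4.5,-8.9,7,-1],[0.6,1.8,0,-4.5,-8.9,7,-1]]}}

```text
time_s: 3.7
position: [0.4348, 0.1207, 0.1682]
tool_rot: [[0.705, -0.111, 0.7], [-0.064, -0.994, -0.093], [0.706, 0.021, -0.708]]
ft_force: [0.2, -0.2, -0.2]
grip_width: -0.0002
gripper_force: 0.0
```

```bash
python3 g.py '[[-150,115,100,45],[-140,115,44,45]]'; python3 - <<'E'
from rig import env
import cv2
from h import *
v=np.load("rack.npy")
o=env.observe();ims=[]
for n in("top","side"):
    p=env.get_image(n)
    u=proj(p,np.array(o["position"])).round().astype(int);print(n,u)
    c=p["color"][:,:,::-1]
    x0,y0=(220,200) if n=="top" else (240,200)
    ims.append(cv2.resize(c[y0:y0+120,x0:x0+160].copy(),(640,480),interpolation=2)[:,:400] if 0 else cv2.resize(c[y0:y0+120,x0:x0+160].copy(),(400,300),interpolation=2))
cv2.imwrite("pics/a1.png",np.hstack(ims))
E
```

```text
t 3.7 rack pos mm [-157.8   81.   168.2] pitch 45.0 F [ 0.2 -0.2 -0.2] q [  7.   3. 124. -48.  14. 146.]
[2.1, 0.1, -0.4, -4.29, -3.56, 5.26]
[2.1, 0.1, -0.4, -7.53, -3.71, 9.92]
top [290 322]
side [347 239]
```

View pics/a1.png

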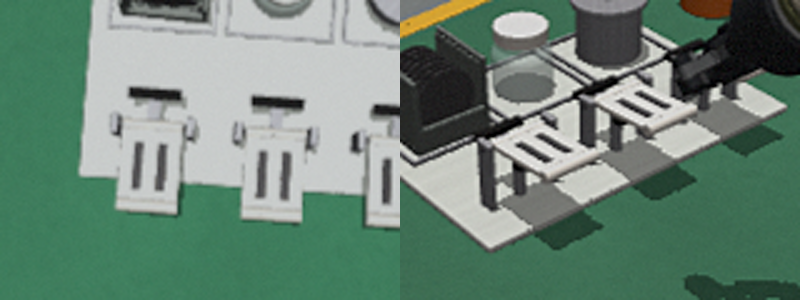

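The flags are untouched, and the top view agrees with the fit: left flag bead near crop (148,210), which is full-image (279,284). The wrist is near alignment (j5 = 14°), so I'll fit a quick kinematic model to choose the pitch.

```bash
cat > k.py <<'E'
from g import *
def fk(q,p):
    L1,L2,h,d,lat,a=p; q=np.radians(q); A=Ro.from_euler
    B=A('z',q[0]); U=B*A('y',q[1]); F=U*A('y',q[2]-np.pi/2)   # forearm x axis
    W=B.apply([a,lat,h])+U.apply([0,0,L1])+F.apply([L2,0,0])
    T=F*A('x',q[3])*A('y',q[4])*A('x',q[5])
    M=np.array([[0,0,1],[0,-1,0],[1,0,0]])
    return W+T.apply([d,0,0]),T.as_matrix()@M
D=[([-86.763,21.807,74.336,0,83.858,-12.336],[.148,-.53,.196]),([-64,11,81,0,88,30],[.3001,-.3507,.2496]),([-44,-4,100,14,68,47],[.4013,-.1349,.2495]),([-8,-8,122,5,23,83],[.4152,.0677,.2115])]
o=env.observe();D.append((o["q"],o["position"]));w=[5,1,1,1,5]
f=lambda p:np.concatenate([(fk(q,p)[0]-x)*k for (q,x),k in zip(D,w)])
r=least_squares(f,[.5,.35,.2,.3,.118,0]);P=r.x
if __name__=="__main__":
    print(P.round(3),(f(P)*1e3).reshape(-1,3).round(1))
    for q in(D[0][0],o["q"]):print(np.round(fk(q,P)[1],3).tolist())
    print(np.round(o["tool_rot"],3).tolist())
E
python3 k.py
```

```text
[ 0.594  0.292 -0.086  0.237  0.113  0.026] [[-24.4   2.4   6.3]
 [ -9.6  12.9   0.3]
 [-40.8  17.6   5.2]
 [-30.3   0.4  -1. ]
 [ 17.4  31.2  -7.2]]
[[0.268, -0.963, -0.0], [-0.963, -0.268, 0.0], [-0.0, -0.0, -1.0]]
[[-0.111, -0.708, 0.698], [-0.994, 0.064, -0.094], [0.022, -0.704, -0.71]]
[[0.708, -0.111, 0.698], [-0.064, -0.994, -0.094], [0.704, 0.022, -0.71]]
```

```bash
python3 - <<'E'
s=open('k.py').read()
s=s.replace("L1,L2,h,d,lat,a=p","L1,L2,h,d,lw,e,g=p").replace("B.apply([a,lat,h])","[0,0,h]").replace("F.apply([L2,0,0])","F.apply([L2,0,e])+G.apply([0,lw,0])")
s=s.replace("    W=[","    G=F*A('x',q[3])\n    W=np.array([0,0,h])+0*").replace("T.apply([d,0,0])","T.apply([d,0,g])").replace("[[0,0,1],[0,-1,0],[1,0,0]]","[[0,0,1],[-1,0,0],[0,-1,0]]").replace("[.5,.35,.2,.3,.118,0]","[.5,.35,.2,.3,.118,0,0]")
import re
s=re.sub(r"W=np.array\(\[0,0,h\]\)\+0\*.*?\+U","W=np.array([0,0,h])+U",s)
open('k.py','w').write(s)
E
sed -n 3,9p k.py; python3 k.py
```

```text
L1,L2,h,d,lw,e,g=p; q=np.radians(q); A=Ro.from_euler
    B=A('z',q[0]); U=B*A('y',q[1]); F=U*A('y',q[2]-np.pi/2)   # forearm x axis
    G=F*A('x',q[3])
    W=np.array([0,0,h])+U.apply([0,0,L1])+F.apply([L2,0,e])+G.apply([0,lw,0])
    T=F*A('x',q[3])*A('y',q[4])*A('x',q[5])
    M=np.array([[0,0,1],[-1,0,0],[0,-1,0]])
    return W+T.apply([d,0,g]),T.as_matrix()@M
[ 0.731  0.336  0.128  0.41   0.122 -0.165 -0.051] [[-32.2  -6.3   3.2]
 [ 18.9  32.8   9.3]
 [ 24.3  70.7  54.7]
 [ 25.8  58.2  63.3]
 [ -4.7 -36.1 -28.6]]
[[-0.963, -0.268, -0.0], [-0.268, 0.963, 0.0], [-0.0, 0.0, -1.0]]
[[-0.708, 0.111, 0.698], [0.064, 0.994, -0.094], [-0.704, -0.022, -0.71]]
[[0.708, -0.111, 0.698], [-0.064, -0.994, -0.094], [0.704, 0.022, -0.71]]
```

```bash
sed -i 's/L1,L2,h,d,lw,e,g=p/L1,L2,h,d,lw,e,lat,a=p;g=0/; s/W=np.array(\[0,0,h\])/W=B.apply([a,lat,h])/; s/M=np.array(.*/M=np.array([[0,0,1],[1,0,0],[0,1,0]])/; s/\[.5,.35,.2,.3,.118,0,0\]/[.45,.4,.15,.25,0,0,.118,0]/' k.py; python3 k.py
```

```text
[ 0.539  0.347  0.122  0.291  0.001 -0.099  0.117  0.002] [[-1.7  0.2 -0.7]
 [ 2.3 -1.4 -0.5]
 [-0.4  1.7  3.9]
 [ 1.5  2.4  0.1]
 [-0.2  0.7 -0. ]]
[[0.963, 0.268, -0.0], [0.268, -0.963, 0.0], [0.0, -0.0, -1.0]]
[[0.708, -0.111, 0.698], [-0.064, -0.994, -0.094], [0.704, 0.022, -0.71]]
[[0.708, -0.111, 0.698], [-0.064, -0.994, -0.094], [0.704, 0.022, -0.71]]
```

Good model (about 2 mm). Now I evaluate joints along the planned poses.

```bash
cat > ik.py <<'E'
from k import *
lo=np.array([-178.18,-50.72,12.68,-81.47,9.98,-165.26]);hi=np.array([178.18,133.34,142.11,261.47,163.14,165.26])
def pose(x,y,z,th,yaw=0):
    s,k=np.sin(np.radians(th)),np.cos(np.radians(th))
    return Rr@np.array([x,y,z])/1e3+[v[0],v[1],0],Rr@Ro.from_euler('z',yaw,degrees=True).as_matrix()@np.array([[s,0,k],[0,-1,0],[k,0,-s]])
def ik(t,q0):
    x,R=pose(*t)
    def e(q):
        a,b=fk(q,P);return np.concatenate([(a-x)*5,Ro.from_matrix(b.T@R).as_rotvec()])
    r=least_squares(e,np.clip(q0,lo+.1,hi-.1),bounds=(lo,hi));return r.x,np.linalg.norm(r.fun)
if __name__=="__main__":
  for th in(35,45,55,60):
    for yaw in(0,20,-20):
      q0=[5,20,110,0,30,90];print(th,yaw)
      for w in((-150,115,150),(-140,115,42),(-70,115,42),(-60,115,100),(-10,115,130)):
        q,e=ik((*w,th,yaw),q0);q0=q;print("  ",w,q.round(),round(e,3))
E
python3 ik.py
```

```text
35 0
   (-150, 115, 150) [ 10.   6. 124. -66.  10. 165.] 0.155
   (-140, 115, 42) [ 10.  18. 122. -65.  10. 165.] 0.353
   (-70, 115, 42) [  8.  24. 115. -67.  10. 165.] 0.309
   (-60, 115, 100) [  8.  18. 115. -67.  10. 165.] 0.208
   (-10, 115, 130) [  7.  20. 109. -68.  10. 165.] 0.132
35 20
   (-150, 115, 150) [ -7.   8. 136. 132.  24. -58.] 0.0
   (-140, 115, 42) [ -5.  33. 142. 159.  48. -88.] 0.047
   (-70, 115, 42) [ -6.  34. 133. 154.  43. -83.] 0.0
   (-60, 115, 100) [ -6.  23. 128. 142.  29. -69.] 0.0
   (-10, 115, 130) [ -6.  21. 119. 125.  21. -50.] 0.0
35 -20
   (-150, 115, 150) [ 18.   9. 114. -51.  32. 165.] 0.264
   (-140, 115, 42) [ 14.  20. 116. -50.  23. 165.] 0.419
   (-70, 115, 42) [ 12.  25. 109. -52.  24. 165.] 0.37
   (-60, 115, 100) [ 14.  20. 107. -53.  28. 165.] 0.284
   (-10, 115, 130) [ 13.  22. 101. -54.  30. 165.] 0.21
45 0
   (-150, 115, 150) [ 12.   7. 123. -64.  13. 165.] 0.0
   (-140, 115, 42) [ 10.  20. 122. -64.  10. 165.] 0.193
   (-70, 115, 42) [  8.  25. 115. -66.  10. 165.] 0.148
   (-60, 115, 100) [  8.  19. 115. -66.  10. 165.] 0.046
   (-1
[... 1613 characters left out ...]
.  24. 112. -21.  15. 119.] 0.0
   (-60, 115, 100) [  6.  19. 106. -12.  26. 110.] 0.0
   (-10, 115, 130) [  5.  20.  97.  -9.  34. 105.] 0.0
60 20
   (-150, 115, 150) [ -0.   5. 114.  15.  32.  64.] 0.0
   (-140, 115, 42) [ -0.  19. 123.  44.  11.  33.] 0.0
   (-70, 115, 42) [ -1.  24. 114.  31.  16.  46.] 0.0
   (-60, 115, 100) [ -1.  18. 108.  19.  27.  59.] 0.0
   (-10, 115, 130) [-2. 19. 99. 15. 34. 63.] 0.0
60 -20
   (-150, 115, 150) [ 16.  10. 107. -29.  42. 149.] 0.0
   (-140, 115, 42) [ 15.  22. 115. -43.  27. 165.] 0.026
   (-70, 115, 42) [ 13.  27. 107. -40.  28. 160.] 0.0
   (-60, 115, 100) [ 12.  21. 101. -30.  36. 148.] 0.0
   (-10, 115, 130) [ 10.  23.  92. -25.  42. 141.] 0.0
```

```bash
python3 g.py '[[-150,115,165,60],[-125,115,110,60],[-110,115,60,60]]'
```

```text
t 3.8 rack pos mm [-158.2   80.7  167. ] pitch 45.3 F [-0.1  0.7 -0.1] q [  7.   3. 124. -47.  14. 145.]
[2.1, -14.7, -0.6, 0.42, -3.46, 0.6]
[2.1, -14.7, -0.6, -1.67, -3.66, 6.26]
[2.1, -14.7, -0.6, -4.12, -3.81, 10.87]
```

>>> {"method": "move_arm", "body": {"plan": [[1,-7,0,0.2,-1,0.3,-1],[2,-14.7,-0.6,0.4,-3.5,0.6,-1],[2,-14.7,-0.6,-0.6,-3.6,3.5,-1],[2,-14.7,-0.6,-1.7,-3.7,6.3,-1],[2,-14.7,-0.6,-1.7,-3.7,6.3,-1]]}}

```text
time_s: 4.3
position: [0.4708, 0.1515, 0.1091]
tool_rot: [[0.864, -0.083, 0.497], [-0.072, -0.997, -0.041], [0.498, -0.0, -0.867]]
ft_force: [-0.3, -0.1, 0.0]
grip_width: 0.0001
gripper_force: 0.0
```

```bash
python3 g.py '[[-125,115,110,60],[-115,115,60,60],[-110,115,35,60]]'
```

```text
t 4.3 rack pos mm [-124.4  114.6  109.1] pitch 60.1 F [-0.3 -0.1  0. ] q [  8.  13. 113. -15.  25. 114.]
[0.0, 0.1, -0.1, -0.0, -0.04, -0.11]
[0.0, 0.1, -0.1, -1.63, -0.04, 4.72]
[0.0, 0.1, -0.1, -2.44, -0.04, 7.14]
```

>>> {"method": "move_arm", "body": {"plan": [[0,0,0,-0.8,0,2.4,-1],[0,0,0,-1.6,0,4.7,-1],[0,0,0,-2.4,0,7.1,-1],[0,0,0,-2.4,0,7.1,-1],[0,0,0,-2.4,0,7.1,-1]]}}

```text
time_s: 4.8
position: [0.4856, 0.1503, 0.0389]
tool_rot: [[0.861, -0.083, 0.501], [-0.072, -0.997, -0.042], [0.503, 0.0, -0.864]]
ft_force: [0.3, -0.1, 0.8]
grip_width: -0.0001
gripper_force: 0.0
```

```bash
python3 g.py '[[-85,115,35,60],[-72,115,35,60],[-67,115,36,60]]';  python3 - <<'E'
from rig import env
import cv2
from h import *
ims=[]
for n in("top","side"):
    p=env.get_image(n)
    c=p["color"][:,:,::-1]
    x0,y0=(220,220) if n=="top" else (260,210)
    ims.append(cv2.resize(c[y0:y0+90,x0:x0+120].copy(),(400,300),interpolation=2))
    print(n,[(np.round(d["pixel"],1),d["conf"]) for d in env.tip_of("edge_left",p)][:1])
cv2.imwrite("pics/a2.png",np.hstack(ims))
E
```

```text
t 4.8 rack pos mm [-109.5  114.6   38.9] pitch 59.8 F [ 0.3 -0.1  0.8] q [  7.  23. 117. -29.  13. 130.]
[0.1, -0.2, -0.1, 1.92, -0.04, 1.57]
[0.1, -0.2, -0.1, 3.05, -0.04, 2.22]
[0.1, -0.2, -0.1, 3.53, -0.04, 2.39]
top [(array([280.7, 282.5]), 0.97)]
side [(array([308.2, 263.7]), 0.9)]
```

View pics/a2.png

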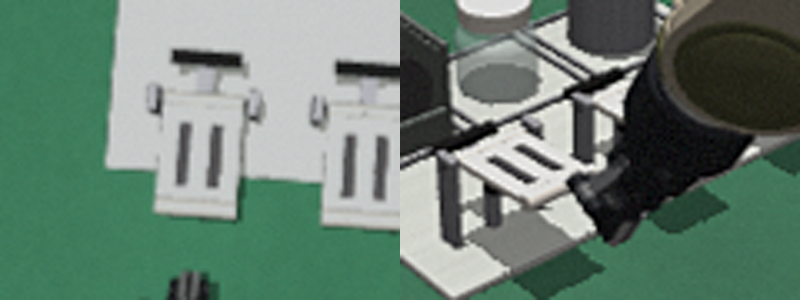

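The fingertips stand in front of the left flag's bead (top crop tip (190,275), bead (197,213)), the bead is clear, and the body is clear of the middle flag. Next I slide under.

>>> {"method": "move_arm", "body": {"plan": [[0,0,0,0.8,0,1.0,-1],[0,0,0,1.4,0,1.3,-1],[0,0,0,1.9,0,1.6,-1],[0,0,0,2.5,0,1.9,-1],[0,0,0,2.5,0,1.9,-1]]}}

```text
time_s: 5.5
position: [0.518, 0.1478, 0.0339]
tool_rot: [[0.861, -0.084, 0.502], [-0.072, -0.996, -0.042], [0.503, -0.0, -0.864]]
ft_force: [-0.4, -0.1, 0.8]
grip_width: 0.0002
gripper_force: 0.0
```

```bash
python3 g.py '[[-67,115,36,60]]'; python3 - <<'E'
# planned tcp path: bead-following then tip-corner following
import numpy as np
def tcp(ph,th,mode,r=52,h=11):
    p,t=np.radians(ph),np.radians(th);n=np.array([np.sin(t),np.cos(t)]);z=np.array([np.cos(t),-np.sin(t)])
    e=np.array([-np.cos(p),np.sin(p)]);tg=np.array([np.sin(p),np.cos(p)]);pv=np.array([0,70])
    if mode=="bead": return pv+75*e-n*(h+6)+z*r
    return pv+r*e-3*tg-h*n
for ph in(8,20,30,40,50,60):print(ph,tcp(ph,60,"bead",40).round(0),tcp(ph,60,"bead",25).round(0))
for ph,th in((60,60),(75,60),(90,62),(105,66),(120,70),(135,75),(150,80),(165,85)):print(ph,th,tcp(ph,th,"tip").round(0))
E
```

```text
t 5.5 rack pos mm [-77.1 114.8  33.9] pitch 59.8 F [-0.4 -0.1  0.8] q [  6.  25. 113. -25.  14. 124.]
[0.0, -0.2, -0.1, 0.98, -0.02, 0.32]
8 [-69.  37.] [-76.  50.]
20 [-65.  53.] [-73.  66.]
30 [-60.  64.] [-67.  77.]
40 [-52.  75.] [-60.  88.]
50 [-43.  84.] [-50.  97.]
60 [-32.  92.] [-40. 105.]
60 60 [-38. 108.]
75 60 [-26. 114.]
90 62 [-13. 117.]
105 66 [  1. 117.]
120 70 [ 13. 113.]
135 75 [ 24. 106.]
150 80 [33. 97.]
165 85 [38. 85.]
```

```bash
python3 g.py '[[-70,115,36,60],[-66,115,42,60],[-64,115,49,60],[-62,115,56,60],[-58,115,63,60]]'
```

```text
t 5.5 rack pos mm [-77.1 114.8  33.9] pitch 59.8 F [-0.4 -0.1  0.8] q [  6.  25. 113. -25.  14. 124.]
[0.0, -0.2, -0.1, 0.72, -0.02, 0.17]
[0.0, -0.2, -0.1, 1.37, -0.02, -0.14]
[0.0, -0.2, -0.1, 1.89, -0.02, -0.65]
[0.0, -0.2, -0.1, 2.42, -0.03, -1.15]
[0.0, -0.2, -0.1, 3.12, -0.03, -1.56]
```

>>> {"method": "move_arm", "body": {"plan": [[0,0,0,0.7,0,0.2,-1],[0,0,0,1.4,0,-0.1,-1],[0,0,0,1.9,0,-0.65,-1],[0,0,0,2.4,0,-1.15,-1],[0,0,0,3.1,0,-1.55,-1]]}}

```text
time_s: 6.0
position: [0.5297, 0.1464, 0.0599]
tool_rot: [[0.868, -0.083, 0.49], [-0.071, -0.997, -0.043], [0.492, 0.002, -0.871]]
ft_force: [-27.3, 4.9, 8.6]
grip_width: -0.0001
gripper_force: 12.6
```

```bash
cat > look.py <<'E'
from g import *
import cv2
t=env.get_image("top");s=env.get_image("side")
best=[]
for p in(t,s):
    d=env.tip_of("edge_left",p);print([(np.round(i["pixel"],1).tolist(),round(i["conf"],2)) for i in d[:2]])
    if d and d[0]["conf"]>.4: best.append((p,d[0]["pixel"]))
B=lambda a:Rr@np.array([-.075*np.cos(a),.115,.07+.075*np.sin(a)])+[v[0],v[1],0]
for st in(.3,1.5,2.8):
    e=least_squares(lambda a:np.concatenate([proj(p,B(a[0]))-u for p,u in best]),[st]);print("phi",np.degrees(e.x).round(1),"res",np.round(e.fun,1))
if len(sys.argv)>2:
    ims=[cv2.resize(p["color"][y:y+90,x:x+120,::-1].copy(),(400,300),interpolation=2) for p,x,y in((t,220,220),(s,240,190))]
    cv2.imwrite(sys.argv[2],np.hstack(ims))
go(*json.loads(sys.argv[1]))
E
python3 look.py '[[-54,115,70,60],[-49,115,77,60],[-44,115,84,60],[-40,115,91,60],[-36,115,98,60]]' pics/a3.png
```

```text
[]
[([305.9, 253.2], 0.79)]
phi [27.3] res [-0.8  0.2]
phi [27.3] res [-0.8  0.2]
phi [244.3] res [-26.4  19.3]
t 6.2 rack pos mm [-65.1 114.4  60.3] pitch 60.5 F [-24.5   4.2  10.5] q [  6.  23. 109. -16.  20. 115.]
[0.2, 0.5, -0.0, 1.44, -0.06, -0.3]
[0.2, 0.5, -0.0, 2.23, -0.06, -0.66]
[0.2, 0.5, -0.0, 3.01, -0.06, -1.02]
[0.2, 0.5, -0.0, 3.7, -0.05, -1.43]
[0.2, 0.5, -0.0, 4.39, -0.05, -1.84]
```

View pics/a3.png

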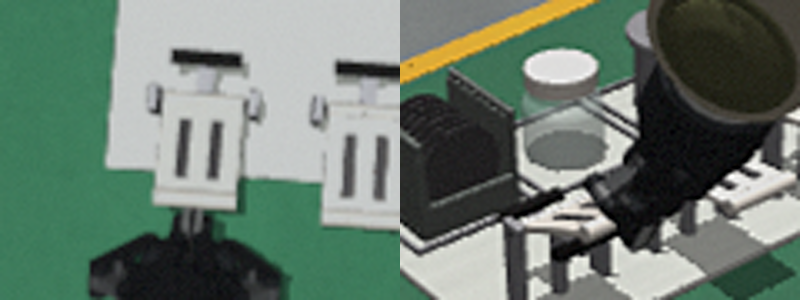

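>>> {"method": "move_arm", "body": {"plan": [[0,0,0,-0.35,0,-0.4,-1],[0,0,0,-0.7,0,-0.75,-1],[0,0,0,-0.6,0,-1.0,-1],[0,0,0,-0.4,0,-1.4,-1],[0,0,0,-0.4,0,-1.4,-1]]}}

```text
time_s: 6.7
position: [0.526, 0.1472, 0.0736]
tool_rot: [[0.861, -0.083, 0.502], [-0.072, -0.997, -0.042], [0.504, -0.0, -0.864]]
ft_force: [0.2, -0.2, -0.2]
grip_width: -0.0
gripper_force: 0.0
```

```bash
python3 look.py '[[-70,115,75,60],[-66,115,83,60],[-62,115,90,60]]'
```

```text
[([275.8, 280.0], 0.84)]
[([307.6, 252.6], 0.7)]
phi [26.5] res [ 2.2 -1.3 -2.3  1.3]
phi [26.5] res [ 2.2 -1.3 -2.3  1.3]
phi [26.5] res [ 2.2 -1.3 -2.3  1.3]
t 6.9 rack pos mm [-69.6 114.7  72.7] pitch 59.8 F [-0.1  0.   0.2] q [  6.  21. 109. -16.  21. 114.]
[0.1, -0.2, -0.1, 0.08, -0.03, -0.22]
[0.1, -0.2, -0.1, 0.83, -0.03, -0.71]
[0.1, -0.2, -0.1, 1.53, -0.03, -1.11]
```

```bash
python3 g.py '[[-68,115,79,60],[-64,115,85,60],[-60,115,90,60],[-55,115,94,60],[-50,115,98,60]]'
```

```text
t 6.9 rack pos mm [-69.6 114.7  72.7] pitch 59.8 F [-0.1  0.   0.2] q [  6.  21. 109. -16.  21. 114.]
[0.1, -0.2, -0.1, 0.46, -0.03, -0.47]
[0.1, -0.2, -0.1, 1.1, -0.03, -0.78]
[0.1, -0.2, -0.1, 1.7, -0.03, -1.01]
[0.1, -0.2, -0.1, 2.33, -0.03, -1.11]
[0.1, -0.2, -0.1, 2.97, -0.03, -1.2]
```

>>> {"method": "move_arm", "body": {"plan": [[0,0,0,0.45,0,-0.45,-1],[0,0,0,1.1,0,-0.8,-1],[0,0,0,1.7,0,-1.0,-1],[0,0,0,2.3,0,-1.1,-1],[0,0,0,2.3,0,-1.1,-1]]}}

```text
time_s: 7.4
position: [0.5407, 0.1459, 0.0947]
tool_rot: [[0.861, -0.084, 0.502], [-0.072, -0.997, -0.042], [0.504, -0.0, -0.864]]
ft_force: [-0.8, -0.0, 0.0]
grip_width: 0.0001
gripper_force: 0.0
```

```bash
python3 look.py '[[-50,115,98,60],[-45,115,102,60],[-40,115,106,60],[-34,115,110,60]]'
```

```text
[([279.8, 276.5], 0.93)]
[([307.2, 256.8], 0.78)]
phi [23.] res [-1.8  3.1 -1.3 -0.9]
phi [23.] res [-1.8  3.1 -1.3 -0.9]
phi [23.] res [-1.8  3.1 -1.3 -0.9]
t 7.6 rack pos mm [-55.6 114.7  93.5] pitch 59.9 F [ 0.1  0.4 -0.4] q [  6.  20. 106. -13.  25. 111.]
[0.1, -0.1, -0.1, 0.71, -0.03, -0.11]
[0.1, -0.1, -0.1, 1.35, -0.03, -0.2]
[0.1, -0.1, -0.1, 1.98, -0.03, -0.3]
[0.1, -0.1, -0.1, 2.7, -0.03, -0.34]
```

```bash
python3 look.py '[]' pics/a4.png
```

```text
[([277.6, 277.1], 0.55), ([288.3, 191.6], 0.39)]
[([305.5, 254.3], 0.59)]
phi [26.9] res [ 0.4  1.5 -0.3 -0.6]
phi [26.9] res [ 0.4  1.5 -0.3 -0.6]
phi [26.9] res [ 0.4  1.5 -0.3 -0.6]
t 7.8 rack pos mm [-55.5 114.7  93.6] pitch 59.9 F [-0.1  0.6 -0.6] q [  6.  20. 106. -13.  25. 111.]
```

View pics/a4.png

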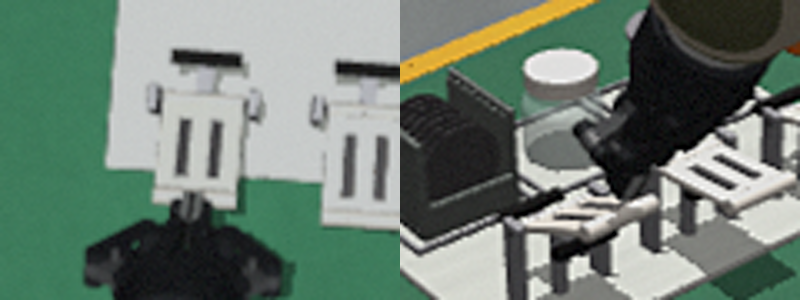

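```bash
cat > ov.py <<'E'
from g import *
import cv2
out=[]
cols=[(0,0,255),(255,0,0),(0,200,255)]
phis=[float(a) for a in sys.argv[2:]]
for nm,x,y in(("top",250,235),("side",275,205)):
    p=env.get_image(nm);k=5
    c=cv2.resize(p["color"][y:y+60,x:x+80,::-1].copy(),(400,300),interpolation=3);r=c.copy()
    for ph,cl in zip(phis,cols):
        a=np.radians(ph);pts=[]
        for rr,w in((.015,.028),(.075,.028),(.075,-.028),(.015,-.028)):
            pts.append(proj(p,Rr@np.array([-rr*np.cos(a),.115+w,.07+rr*np.sin(a)])+[v[0],v[1],0]))
        cv2.polylines(r,[((np.array(pts)-[x,y])*k).astype(int)],True,cl,1)
    u=((proj(p,np.array(env.observe()["position"]))-[x,y])*k).astype(int);cv2.circle(r,u,4,(0,255,0),-1)
    out.append(np.vstack([c,r]))
cv2.imwrite(sys.argv[1],np.hstack(out))
E
python3 ov.py pics/a5.png 10 27 42
```

```text
(no output)
```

View pics/a5.png

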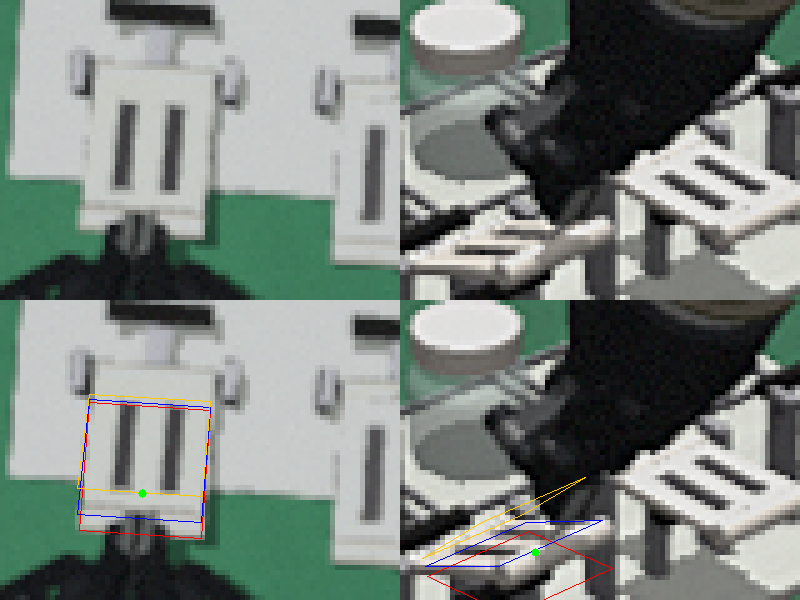

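```bash
python3 - <<'E'
from g import *
t=env.get_image("top");s=env.get_image("side")
X=np.array([.4856,.1503,.0389]);z=np.array([.501,-.042,-.864])
for d in(0,.013): print(d,"top a2 crop",(proj(t,X-d*z)-[220,220])/.3,"side a2 crop",(proj(s,X-d*z)-[260,210])/.3+[400,0])
o=env.observe();print(o["position"],o["grip_width"],o["ft_force"])
E
```

```text
0 top a2 crop [192.96516158 257.09941828] side a2 crop [594.31679511 258.82560776]
0.013 top a2 crop [191.72025688 266.6913987 ] side a2 crop [600.81954755 249.23989211]
[0.53956422 0.14600514 0.09376382] -5.366333138574102e-05 [ 0.25903351  1.15072048 -0.53317773]
```

```bash
python3 g.py '[[-75,115,93,60],[-92,115,90,60],[-92,115,58,60],[-78,115,58,60]]'
```

```text
t 8.0 rack pos mm [-55.4 114.8  93.8] pitch 59.8 F [ 0.3  1.2 -0.5] q [  6.  20. 106. -13.  25. 111.]
[0.1, -0.2, -0.1, -1.73, -0.02, -0.92]
[0.1, -0.2, -0.1, -3.35, -0.02, -1.51]
[0.1, -0.2, -0.1, -4.96, -0.02, 1.25]
[0.1, -0.2, -0.1, -3.75, -0.02, 1.96]
```

>>> {"method": "move_arm", "body": {"plan": [[0,0,0,-1.7,0,-0.9,-1],[0,0,0,-3.4,0,-1.5,-1],[0,0,0,-4.9,0,1.2,-1],[0,0,0,-4.9,0,1.2,-1],[0,0,0,-3.7,0,2.0,-1]]}}

```text
time_s: 8.5
position: [0.5166, 0.1479, 0.0576]
tool_rot: [[0.863, -0.083, 0.498], [-0.071, -0.997, -0.042], [0.5, 0.001, -0.866]]
ft_force: [1.0, -0.1, 0.7]
grip_width: -0.0002
gripper_force: 0.0
```

```bash
python3 look.py '[[-67,115,58,60],[-64,115,66,60],[-58,115,73,60],[-53,115,79,60]]'
```

```text
[([276.8, 277.4], 0.58), ([328.7, 283.2], 0.58)]
[([311.1, 255.1], 0.74), ([337.7, 244.2], 0.47)]
phi [23.4] res [ 1.2  2.1 -5.3  0.6]
phi [23.4] res [ 1.2  2.1 -5.3  0.6]
phi [23.4] res [ 1.2  2.1 -5.3  0.6]
t 8.7 rack pos mm [-77.1 114.8  58.5] pitch 59.8 F [ 0.4 -0.1 -0.5] q [  6.  22. 111. -19.  18. 118.]
[0.1, -0.2, -0.1, 0.85, -0.03, 0.55]
[0.1, -0.2, -0.1, 1.51, -0.03, 0.01]
[0.1, -0.2, -0.1, 2.38, -0.03, -0.29]
[0.1, -0.2, -0.1, 3.12, -0.03, -0.56]
```

>>> {"method": "move_arm", "body": {"plan": [[0,0,0,0.5,0,0.3,-1],[0,0,0,0.9,0,0.5,-1],[0,0,0,1.2,0,0.25,-1],[0,0,0,1.5,0,0.0,-1],[0,0,0,1.5,0,0.0,-1]]}}

```text
time_s: 9.2
position: [0.5307, 0.1467, 0.066]
tool_rot: [[0.861, -0.083, 0.501], [-0.072, -0.997, -0.042], [0.503, -0.0, -0.864]]
ft_force: [-1.2, -0.7, 1.1]
grip_width: -0.0002
gripper_force: 1.0
```

```bash
python3 look.py '[[-61,115,72,60],[-57,115,76,60],[-53,115,80,60],[-49,115,83,60]]'
```

```text
[([379.8, 258.1], 0.29), ([377.0, 288.8], 0.19)]
[([325.0, 235.1], 0.53), ([305.9, 252.6], 0.52)]
phi [40.8] res [-22.9  10.6]
phi [40.8] res [-22.9  10.6]
phi [40.8] res [-22.9  10.6]
t 9.4 rack pos mm [-64.6 114.7  65.5] pitch 59.8 F [-1.5 -1.2  1.6] q [  6.  22. 109. -16.  20. 115.]
[0.1, -0.2, -0.1, 0.64, -0.03, -0.39]
[0.1, -0.2, -0.1, 1.19, -0.03, -0.53]
[0.1, -0.2, -0.1, 1.73, -0.03, -0.68]
[0.1, -0.2, -0.1, 2.23, -0.03, -0.73]
```

>>> {"method": "move_arm", "body": {"plan": [[0,0,0,0.3,0,-0.2,-1],[0,0,0,0.65,0,-0.4,-1],[0,0,0,0.9,0,-0.5,-1],[0,0,0,1.2,0,-0.6,-1],[0,0,0,1.2,0,-0.6,-1]]}}

```text
time_s: 9.9
position: [0.537, 0.1462, 0.0769]
tool_rot: [[0.862, -0.083, 0.499], [-0.072, -0.997, -0.042], [0.501, 0.0, -0.865]]
ft_force: [-11.6, 0.2, 7.1]
grip_width: -0.0002
gripper_force: 6.3
```

```bash
python3 look.py '[[-53,115,80,60],[-49,115,84,60],[-45,115,87,60],[-40,115,90,60]]'
```

```text
[([278.7, 275.1], 0.88)]
[([347.1, 249.6], 0.55), ([300.7, 247.9], 0.53)]
phi [19.9] res [ -0.7   5.2 -40.8   8.1]
phi [19.9] res [ -0.7   5.2 -40.8   8.1]
phi [19.9] res [ -0.7   5.2 -40.8   8.1]
t 10.1 rack pos mm [-58.  114.7  76.9] pitch 59.9 F [-10.6  -0.4   7.4] q [  6.  21. 107. -14.  22. 112.]
[0.1, -0.1, -0.1, 0.59, -0.03, -0.02]
[0.1, -0.1, -0.1, 1.14, -0.03, -0.17]
[0.1, -0.1, -0.1, 1.63, -0.03, -0.23]
[0.1, -0.1, -0.1, 2.22, -0.03, -0.23]
```

>>> {"method": "move_arm", "body": {"plan": [[0,0,0,0.1,0,-0.35,-1],[0,0,0,0.55,0,-0.5,-1],[0,0,0,1.0,0,-0.63,-1],[0,0,0,1.5,0,-0.75,-1],[0,0,0,1.75,0,-0.8,-1]]}}

```text
time_s: 10.6
position: [0.5499, 0.1451, 0.093]
tool_rot: [[0.861, -0.084, 0.502], [-0.072, -0.997, -0.042], [0.503, -0.0, -0.864]]
ft_force: [-0.9, -0.2, 0.0]
grip_width: -0.0
gripper_force: 0.0
```

```bash
sed -i 's/round(i\["conf"\],2)) for i in d\[:2\]\])/round(i["conf"],2)) for i in d[:2]]);d=[i for i in d if i["pixel"][0]<(312 if p is s else 300)]/; s/>.4: best/>.3: best/' look.py; python3 look.py '[]'
```

```text
[([278.6, 277.1], 0.92), ([330.9, 193.9], 0.58)]
[]
phi [32.1] res [-0.6 -0. ]
phi [32.1] res [-0.6 -0. ]
phi [32.1] res [-0.6 -0. ]
t 10.8 rack pos mm [-45.9 114.7  92.3] pitch 59.9 F [-0.1  0.2 -0.3] q [  6.  21. 105. -12.  25. 110.]
```

```bash
python3 ov.py pics/a6.png 25 35 50
```

```text
(no output)
```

View pics/a6.png

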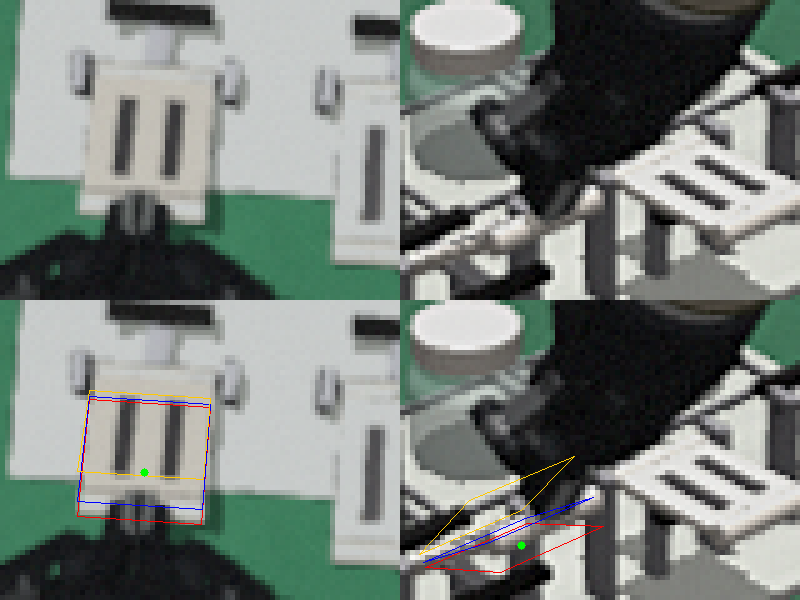

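```bash
python3 - <<'E'
from g import *
t=env.get_image("top");s=env.get_image("side")
for ut,us,X,z in(((278,273),(305,248.6),env.observe()["position"],[.502,-.042,-.864]),((277,301),(323,282),[.4856,.1503,.0389],[.501,-.042,-.864])):
    e=least_squares(lambda x:np.concatenate([proj(t,x)-ut,proj(s,x)-us]),X)
    d=e.x-np.array(X);print(e.x.round(4),"rack",(Rr.T@(e.x-[v[0],v[1],0])*1e3).round(),"res",e.fun.round(1),"diff rack mm",(Rr.T@d*1e3).round(1))
E
```

```text
[0.5378 0.1437 0.1108] rack [-57. 112. 111.] res [ 1.4  1.3 -1.8 -0. ] diff rack mm [-11.   -2.4  18.6]
[0.4751 0.1498 0.0589] rack [-120.  113.   59.] res [ 0.8  0.8 -1.1 -0. ] diff rack mm [-10.5  -1.4  20. ]
```

The measured fingertip is about 22 mm short of the reported TCP, so it slipped off the bead at φ≈35°. I'll re-engage deeper under it.

```bash
python3 g.py '[[-70,115,90,60],[-88,115,85,60],[-88,115,50,60],[-70,115,50,60],[-54,115,50,60]]'
```

```text
t 11.0 rack pos mm [-46.  114.7  92.2] pitch 59.9 F [-0.4 -0.  -0.3] q [  6.  21. 105. -12.  25. 110.]
[0.1, -0.1, -0.1, -2.19, -0.02, -1.01]
[0.1, -0.1, -0.1, -3.99, -0.02, -1.48]
[0.1, -0.1, -0.1, -5.75, -0.02, 1.54]
[0.1, -0.1, -0.1, -4.2, -0.02, 2.45]
[0.1, -0.1, -0.1, -2.81, -0.03, 3.25]
```

>>> {"method": "move_arm", "body": {"plan": [[0,0,0,-2.2,0,-1.0,-1],[0,0,0,-4.0,0,-1.5,-1],[0,0,0,-5.7,0,1.5,-1],[0,0,0,-5.7,0,1.5,-1],[0,0,0,-5.0,0,2.0,-1]]}}

```text
time_s: 11.5
position: [0.5157, 0.148, 0.05]
tool_rot: [[0.862, -0.083, 0.499], [-0.072, -0.997, -0.042], [0.501, 0.0, -0.865]]
ft_force: [0.2, 0.2, 0.6]
grip_width: 0.0003
gripper_force: 0.0
```

```bash
python3 look.py '[[-70,115,50,60],[-60,115,50,60],[-52,115,51,60],[-48,115,55,60]]'
```

```text
[([280.7, 274.2], 0.91), ([378.2, 288.2], 0.74)]
[([302.4, 250.0], 0.75), ([327.0, 234.7], 0.49)]
phi [35.7] res [-2.7  1.7  0.9 -1.4]
phi [35.7] res [-2.7  1.7  0.9 -1.4]
phi [35.7] res [-2.7  1.7  0.9 -1.4]
t 11.7 rack pos mm [-78.  114.8  51.1] pitch 59.7 F [-0.6  0.3 -0.5] q [  6.  23. 112. -20.  16. 119.]
[0.0, -0.3, -0.1, 0.64, -0.02, 0.5]
[0.0, -0.3, -0.1, 1.5, -0.02, 1.0]
[0.0, -0.3, -0.1, 2.24, -0.02, 1.32]
[0.0, -0.3, -0.1, 2.79, -0.02, 1.18]
```

>>> {"method": "move_arm", "body": {"plan": [[0,0,0,0.6,0,0.5,-1],[0,0,0,1.4,0,1.0,-1],[0,0,0,2.1,0,1.3,-1],[0,0,0,2.5,0,1.25,-1],[0,0,0,2.8,0,1.15,-1]]}}

```text
time_s: 12.2
position: [0.5463, 0.1454, 0.0543]
tool_rot: [[0.862, -0.084, 0.501], [-0.072, -0.997, -0.042], [0.502, -0.0, -0.865]]
ft_force: [0.7, 0.2, 0.1]
grip_width: 0.0003
gripper_force: 0.0
```

```bash
python3 look.py '[[-44,115,61,60],[-40,115,67,60],[-34,115,73,60],[-28,115,78,60]]'
```

```text
[([279.1, 276.9], 0.58), ([328.2, 282.0], 0.58)]
[([335.4, 242.9], 0.65), ([308.0, 247.6], 0.5)]
phi [34.1] res [-1.1 -0.4 -4.3  1.9]
phi [34.1] res [-1.1 -0.4 -4.3  1.9]
phi [34.1] res [-1.1 -0.4 -4.3  1.9]
t 12.4 rack pos mm [-49.3 114.8  54.1] pitch 59.8 F [-0.5 -0.5  0.6] q [  6.  24. 108. -16.  19. 115.]
[0.1, -0.2, -0.1, 0.8, -0.02, -0.33]
[0.1, -0.2, -0.1, 1.45, -0.03, -0.65]
[0.1, -0.2, -0.1, 2.27, -0.03, -0.86]
[0.1, -0.2, -0.1, 3.04, -0.03, -0.99]
```

>>> {"method": "move_arm", "body": {"plan": [[0,0,0,0.4,0,-0.17,-1],[0,0,0,0.8,0,-0.4,-1],[0,0,0,1.2,0,-0.6,-1],[0,0,0,1.6,0,-0.8,-1],[0,0,0,1.6,0,-0.8,-1]]}}

```text
time_s: 12.9
position: [0.5564, 0.1447, 0.0699]
tool_rot: [[0.861, -0.083, 0.502], [-0.072, -0.997, -0.042], [0.504, -0.0, -0.864]]
ft_force: [-0.4, 0.2, 0.4]
grip_width: 0.0001
gripper_force: 0.0
```

```bash
python3 look.py '[[-34,115,73,60],[-28,115,78,60],[-20,115,82,60]]'
```

```text
[([279.1, 272.0], 0.65)]
[([300.4, 241.6], 0.45)]
phi [47.2] res [-1.  -0.7 -0.1  0.6]
phi [47.2] res [-1.  -0.7 -0.1  0.6]
phi [47.2] res [-1.  -0.7 -0.1  0.6]
t 13.1 rack pos mm [-39.2 114.7  69. ] pitch 59.8 F [-0.7 -0.3 -0.3] q [  5.  23. 105. -14.  22. 112.]
[0.0, -0.2, -0.1, 0.65, -0.03, -0.08]
[0.0, -0.2, -0.1, 1.42, -0.03, -0.21]
[0.0, -0.2, -0.1, 2.31, -0.03, -0.15]
```

```bash
python3 g.py '[[-36,115,74,60],[-31,115,79,60],[-26,115,84,60],[-22,115,88,60],[-18,115,91,60]]'
```

```text
t 13.1 rack pos mm [-39.2 114.7  69. ] pitch 59.8 F [-0.7 -0.3 -0.3] q [  5.  23. 105. -14.  22. 112.]
[0.0, -0.2, -0.1, 0.53, -0.03, -0.27]
[0.0, -0.2, -0.1, 1.21, -0.03, -0.45]
[0.0, -0.2, -0.1, 1.9, -0.03, -0.63]
[0.0, -0.2, -0.1, 2.44, -0.03, -0.77]
[0.0, -0.2, -0.1, 2.94, -0.03, -0.83]
```

>>> {"method": "move_arm", "body": {"plan": [[0,0,0,0.5,0,-0.27,-1],[0,0,0,1.2,0,-0.45,-1],[0,0,0,1.9,0,-0.65,-1],[0,0,0,2.4,0,-0.75,-1],[0,0,0,2.4,0,-0.75,-1]]}}

```text
time_s: 13.6
position: [0.5736, 0.1432, 0.0884]
tool_rot: [[0.861, -0.083, 0.502], [-0.072, -0.997, -0.042], [0.504, -0.0, -0.864]]
ft_force: [-0.6, -0.2, -0.8]
grip_width: -0.0003
gripper_force: 0.0
```

```bash
python3 look.py '[[-16,115,91,60],[-10,115,95,60],[-4,115,98,60],[4,115,99,60]]'
```

```text
[([279.9, 261.2], 0.65)]
[([298.7, 230.9], 0.8), ([336.7, 241.5], 0.27)]
phi [65.6] res [-1.4  0.9 -4.3  2.2]
phi [65.6] res [-1.4  0.9 -4.3  2.2]
phi [65.6] res [-1.4  0.9 -4.3  2.2]
t 13.8 rack pos mm [-22.4 114.7  87.5] pitch 59.8 F [ 0.4  0.2 -0.6] q [  5.  23. 102. -11.  26. 109.]
[0.1, -0.2, -0.1, 0.73, -0.03, 0.02]
[0.1, -0.2, -0.1, 1.45, -0.03, -0.03]
[0.1, -0.2, -0.1, 2.12, -0.03, 0.02]
[0.1, -0.2, -0.1, 2.86, -0.03, 0.33]
```

>>> {"method": "move_arm", "body": {"plan": [[0,0,0,0.7,0,0,-1],[0,0,0,1.4,0,0,-1],[0,0,0,2.1,0,0,-1],[0,0,0,2.8,0,0.3,-1],[0,0,0,2.8,0,0.3,-1]]}}

```text
time_s: 14.3
position: [0.5996, 0.1409, 0.0995]
tool_rot: [[0.861, -0.084, 0.502], [-0.072, -0.996, -0.042], [0.504, -0.0, -0.864]]
ft_force: [-0.1, 0.2, 0.6]
grip_width: 0.0002
gripper_force: 0.0
```

```bash
python3 look.py '[[10,115,98,62],[16,115,97,64],[22,115,95,66],[28,115,92,68]]'
```

```text
[([278.8, 244.3], 0.63)]
[([287.6, 225.8], 0.68)]
phi [92.2] res [ 0.7  2.3 -2.8 -1.5]
phi [92.2] res [ 0.7  2.3 -2.8 -1.5]
phi [92.2] res [ 0.7  2.3 -2.8 -1.5]
t 14.5 rack pos mm [  3.4 114.6  99. ] pitch 59.8 F [-0.2  1.  -0.3] q [  4.  24.  98. -10.  29. 106.]
[0.0, -2.2, -0.1, 0.52, -0.04, 0.42]
[0.0, -4.2, -0.1, 0.99, -0.04, 0.81]
[0.0, -6.2, -0.1, 1.41, -0.04, 1.29]
[0.0, -8.2, -0.1, 1.77, -0.04, 1.85]
```

```bash
python3 g.py '[[8,115,97,62],[13,115,95,65],[18,115,92,68],[22,115,88,72],[26,115,84,75]]'
```

```text
t 14.5 rack pos mm [  3.4 114.6  99. ] pitch 59.8 F [-0.2  1.  -0.3] q [  4.  24.  98. -10.  29. 106.]
[0.0, -2.2, -0.1, 0.3, -0.04, 0.41]
[0.0, -5.2, -0.1, 0.63, -0.04, 0.83]
[0.0, -8.2, -0.1, 0.91, -0.04, 1.34]
[0.0, -12.2, -0.1, 1.06, -0.04, 1.89]
[0.0, -15.2, -0.1, 1.2, -0.04, 2.44]
```

>>> {"method": "move_arm", "body": {"plan": [[0,-2,0,0.3,0,0.4,-1],[0,-5,0,0.65,0,0.85,-1],[0,-8,0,0.9,0,1.35,-1],[0,-12,0,1.05,0,1.9,-1],[0,-12,0,1.05,0,1.9,-1]]}}

```text
time_s: 15.0
position: [0.6182, 0.1392, 0.088]
tool_rot: [[0.947, -0.084, 0.311], [-0.08, -0.996, -0.026], [0.313, -0.0, -0.95]]
ft_force: [-0.4, 0.5, -0.3]
grip_width: -0.0001
gripper_force: 0.0
```

```bash
python3 look.py '[[26,115,84,75],[30,115,80,79],[34,115,74,83],[38,115,68,86]]'
```

```text
[([375.5, 195.7], 0.58)]
[([276.7, 221.0], 0.95)]
phi [116.1] res [0.1 1.1]
phi [116.1] res [0.1 1.1]
phi [116.1] res [0.1 1.1]
t 15.2 rack pos mm [ 21.3 114.7  87.7] pitch 71.8 F [ 0.2  0.8 -0.4] q [  3.  28.  86.  -3.  48. 100.]
[0.0, -3.2, -0.1, 0.34, -0.03, 0.5]
[0.0, -7.2, -0.1, 0.59, -0.03, 1.01]
[0.0, -11.2, -0.1, 0.78, -0.03, 1.7]
[0.0, -14.2, -0.1, 0.98, -0.04, 2.4]
```

```bash
python3 g.py '[[26,115,84,75],[30,115,80,78],[33,115,76,82],[37,115,71,86],[40,115,66,90]]'
```

```text
t 15.2 rack pos mm [ 21.3 114.7  87.7] pitch 71.8 F [ 0.2  0.8 -0.4] q [  3.  28.  86.  -3.  48. 100.]
[0.0, -3.2, -0.1, 0.34, -0.03, 0.5]
[0.0, -6.2, -0.1, 0.59, -0.03, 1.01]
[0.0, -10.2, -0.1, 0.75, -0.03, 1.48]
[0.0, -14.2, -0.1, 0.97, -0.04, 2.08]
[0.0, -18.2, -0.1, 1.1, -0.04, 2.65]
```

>>> {"method": "move_arm", "body": {"plan": [[0,-3,0,0.35,0,0.5,-1],[0,-6,0,0.6,0,1.0,-1],[0,-10,0,0.8,0,1.5,-1],[0,-14,0,1.0,0,2.1,-1],[0,-18,0,1.1,0,2.6,-1]]}}

```text
time_s: 15.7
position: [0.6347, 0.1382, 0.0667]
tool_rot: [[0.997, -0.083, 0.0], [-0.083, -0.997, -0.0], [0.0, 0.0, -1.0]]
ft_force: [-1.5, -0.4, 0.5]
grip_width: -0.0
gripper_force: 0.3
```

```bash
python3 look.py '[[48,115,62,90],[52,115,56,90],[56,115,51,90],[58,115,49,90]]' pics/a7.png
```

```text
[]
[([278.8, 240.7], 0.69), ([270.2, 228.8], 0.56)]
phi [76.7] res [ 11.6 -12.1]
phi [76.7] res [ 11.6 -12.1]
phi [182.4] res [-11.2   1. ]
t 15.9 rack pos mm [ 40.2 114.6  66.4] pitch 89.8 F [ 0.7  0.3 -1. ] q [ 2. 38. 68. -0. 74. 97.]
[0.0, -0.2, -0.1, 0.78, -0.04, 0.44]
[0.0, -0.2, -0.1, 1.18, -0.04, 1.04]
[0.0, -0.2, -0.1, 1.57, -0.04, 1.54]
[0.0, -0.2, -0.1, 1.77, -0.04, 1.74]
```

View pics/a7.png

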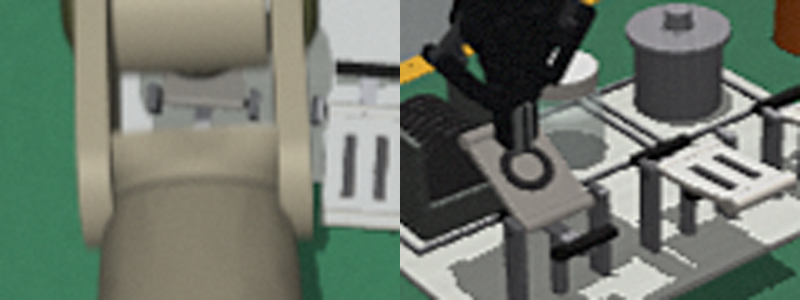

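The flag is past vertical at about 150° with its ring visible (side crop (525,165)) and the fingertips resting on it. Next I press it down.

>>> {"method": "move_arm", "body": {"plan": [[0,0,0,0.6,0,0.4,-1],[0,0,0,1.0,0,0.8,-1],[0,0,0,1.3,0,1.15,-1],[0,0,0,1.5,0,1.35,-1],[0,0,0,1.5,0,1.35,-1]]}}

```text
time_s: 16.4
position: [0.6503, 0.1367, 0.0527]
tool_rot: [[0.997, -0.083, 0.003], [-0.083, -0.997, -0.0], [0.003, -0.0, -1.0]]
ft_force: [0.3, 0.0, 0.7]
grip_width: -0.0
gripper_force: 0.0
```

```bash
python3 look.py '[[58,115,50,90],[58,115,48,90]]'
```

```text
[]
[([269.4, 234.2], 0.81)]
phi [165.5] res [-1.7 -0.2]
phi [165.5] res [-1.7 -0.2]
phi [165.5] res [-1.7 -0.2]
t 16.6 rack pos mm [ 55.7 114.5  53.3] pitch 89.8 F [-0.3 -1.3  0.1] q [ 2. 40. 66. -0. 74. 96.]
[-0.0, -0.2, -0.1, 0.23, -0.05, 0.33]
[-0.0, -0.2, -0.1, 0.23, -0.05, 0.53]
```

>>> {"method": "move_arm", "body": {"plan": [[0,0,0,0.3,0,0.2,-1],[0,0,0,0.3,0,0.4,-1],[0,0,0,0.3,0,0.6,-1],[0,0,0,0.3,0,0.8,-1],[0,0,0,0.3,0,0.8,-1]]}}

```text
time_s: 17.1
position: [0.6531, 0.1365, 0.0448]
tool_rot: [[0.997, -0.083, 0.002], [-0.083, -0.997, -0.0], [0.002, -0.0, -1.0]]
ft_force: [-0.2, 0.2, -0.3]
grip_width: 0.0004
gripper_force: 0.0
```

```bash
python3 look.py '[]'
```

```text
[]
[([269.9, 238.8], 0.83), ([274.7, 244.6], 0.74)]
phi [176.5] res [-2.5  0.1]
phi [176.5] res [-2.5  0.1]
phi [176.5] res [-2.5  0.1]
t 17.3 rack pos mm [ 58.7 114.5  45.2] pitch 89.8 F [-0.1 -0.3  0.8] q [ 2. 41. 66. -0. 73. 96.]
```

Still moving freely, so I keep going down in 1 mm steps.

>>> {"method": "move_arm", "body": {"plan": [[0,0,0,0,0,0.1,-1],[0,0,0,0,0,0.2,-1],[0,0,0,0,0,0.3,-1],[0,0,0,0,0,0.3,-1]]}}

```text
time_s: 17.7
position: [0.6532, 0.1365, 0.0421]
tool_rot: [[0.997, -0.083, 0.003], [-0.083, -0.997, -0.0], [0.003, -0.0, -1.0]]
ft_force: [0.2, -0.5, -0.3]
grip_width: 0.0001
gripper_force: 0.0
```

>>> {"method": "move_arm", "body": {"plan": [[0,0,0,0,0,0.1,-1],[0,0,0,0,0,0.2,-1],[0,0,0,0,0,0.3,-1],[0,0,0,0,0,0.3,-1]]}}

```text
time_s: 18.1
position: [0.6532, 0.1365, 0.039]
tool_rot: [[0.997, -0.083, 0.002], [-0.083, -0.997, -0.0], [0.002, -0.0, -1.0]]
ft_force: [0.2, -0.9, 0.7]
grip_width: -0.0
gripper_force: 0.0
```

```bash
python3 look.py '[]'; python3 ov.py pics/a8.png 165 174 180
```

```text
[]
[([265.2, 239.1], 0.9)]
phi [176.9] res [ 2.2 -0.1]
phi [176.9] res [ 2.2 -0.1]
phi [176.9] res [ 2.2 -0.1]
t 18.3 rack pos mm [ 58.6 114.6  39.1] pitch 89.8 F [ 0.2  0.8 -0.5] q [ 2. 41. 66. -0. 72. 96.]
```

View pics/a8.png

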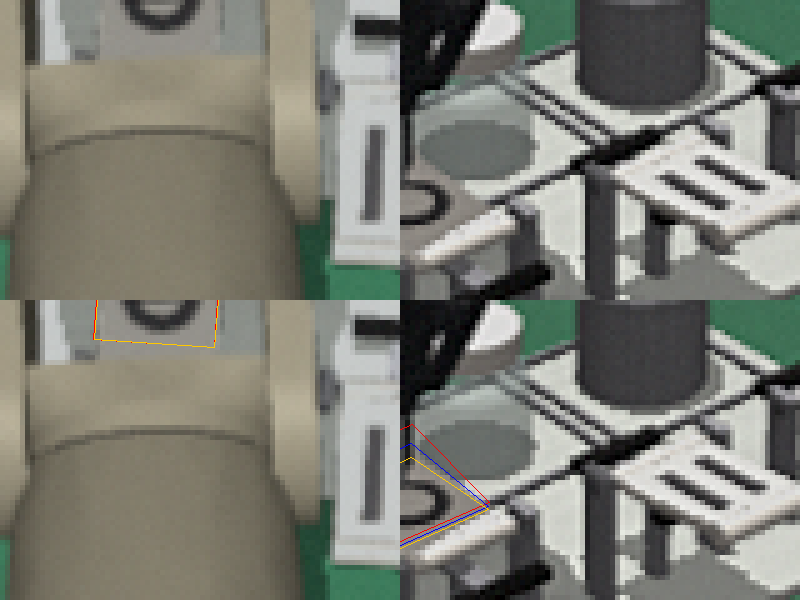

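>>> {"method": "move_arm", "body": {"plan": [[0,0,0,0,0,0.1,-1],[0,0,0,0,0,0.2,-1],[0,0,0,0,0,0.3,-1],[0,0,0,0,0,0.3,-1]]}}

```text
time_s: 18.8
position: [0.6535, 0.1365, 0.0373]
tool_rot: [[0.997, -0.083, 0.004], [-0.083, -0.997, -0.0], [0.004, -0.0, -1.0]]
ft_force: [-2.6, -0.3, 7.5]
grip_width: 0.0001
gripper_force: 3.6
```

```bash
sed -i 's/,275,205)/,240,205)/' ov.py; python3 look.py '[]'; python3 ov.py pics/a9.png 170 175 180
```

```text
[]
[([268.3, 240.5], 0.65)]
phi [180.] res [-0.8  0.1]
phi [180.] res [-0.8  0.1]
phi [180.] res [-0.8  0.1]
t 19.0 rack pos mm [ 58.9 114.5  37.3] pitch 89.8 F [-2.9 -0.5  6.7] q [ 2. 41. 67. -0. 72. 96.]
```

View pics/a9.png

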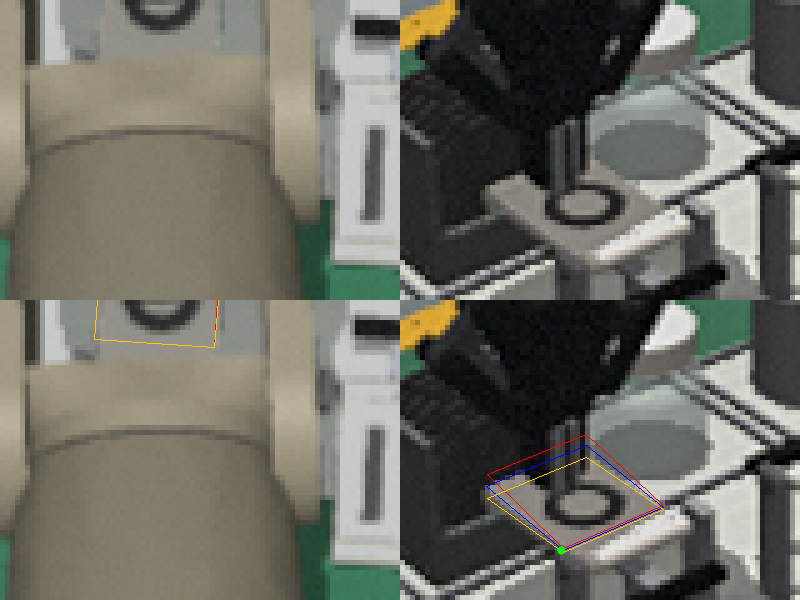

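The force rose to 7 N at φ≈180°, so the flag is on its stop with the ring up (side crop (585,205)). I retreat straight up.

>>> {"method": "move_arm", "body": {"plan": [[0,0,0,0,0,-0.8,-1],[0,0,0,0,0,-3,-1],[0,0,0,0,0,-7,-1],[0,0,0,-3,0,-11,-1],[0,0,0,-8,0,-14,-1]]}}

```text
time_s: 19.6
position: [0.5811, 0.1423, 0.1742]
tool_rot: [[0.996, -0.084, 0.007], [-0.084, -0.996, -0.0], [0.007, -0.001, -1.0]]
ft_force: [0.8, 0.5, -0.0]
grip_width: 0.0003
gripper_force: 0.0
```

>>> {"method": "move_arm", "body": {"plan": [[0,0,0,-5,0,0,-1],[0,0,0,-9,0,0,-1],[0,0,0,-13,0,0,-1],[0,0,0,-16,0,0,-1],[0,0,0,-16,0,0,-1]]}}

```text
time_s: 20.1
position: [0.4178, 0.1564, 0.172]
tool_rot: [[0.997, -0.082, 0.002], [-0.082, -0.997, 0.0], [0.002, -0.0, -1.0]]
ft_force: [0.6, 0.1, -0.6]
grip_width: 0.0001
gripper_force: 0.0
```

```bash
sed -i 's/("top",250,235)/("top",250,205)/' ov.py; python3 look.py '[]'; python3 ov.py pics/a10.png 170 175 180; python3 - <<'E'
from rig import env
import numpy as np
for n in("top","side"):
    p=env.get_image(n)
    for t in("cassette","jar","canister","bottle"): print(n,t,[np.round(d["bbox"]).tolist() for d in env.outline_of(t,p)][:1])
    for t in("edge_mid","edge_right"):print(t,[np.round(d["pixel"],1).tolist() for d in env.tip_of(t,p)][:1])
E
```

```text
[([281.7, 217.4], 0.89), ([327.9, 268.2], 0.57)]
[([268.2, 238.9], 0.6)]
phi [176.5] res [ 0.9  0.5 -0.8 -0.1]
phi [176.5] res [ 0.9  0.5 -0.8 -0.1]
phi [176.5] res [ 0.9  0.5 -0.8 -0.1]
t 20.3 rack pos mm [-173.4  114.9  171.4] pitch 89.8 F [ 0.2  0.  -0.2] q [  5.  13.  92.  -0.  75. 100.]
top cassette [[332.0, 229.0, 162.0, 127.0]]
top jar [[332.0, 194.0, 25.0, 29.0]]
top canister [[452.0, 260.0, 36.0, 33.0]]
top bottle [[164.0, 324.0, 39.0, 28.0]]
edge_mid [[381.6, 195.6]]
edge_right [[378.5, 286.0]]
side cassette [[251.0, 236.0, 49.0, 55.0]]
side jar [[290.0, 223.0, 29.0, 36.0]]
side canister [[376.0, 227.0, 41.0, 19.0]]
side bottle [[233.0, 348.0, 39.0, 81.0]]
edge_mid [[347.0, 247.6]]
edge_right [[383.1, 225.8]]
```

View pics/a10.png

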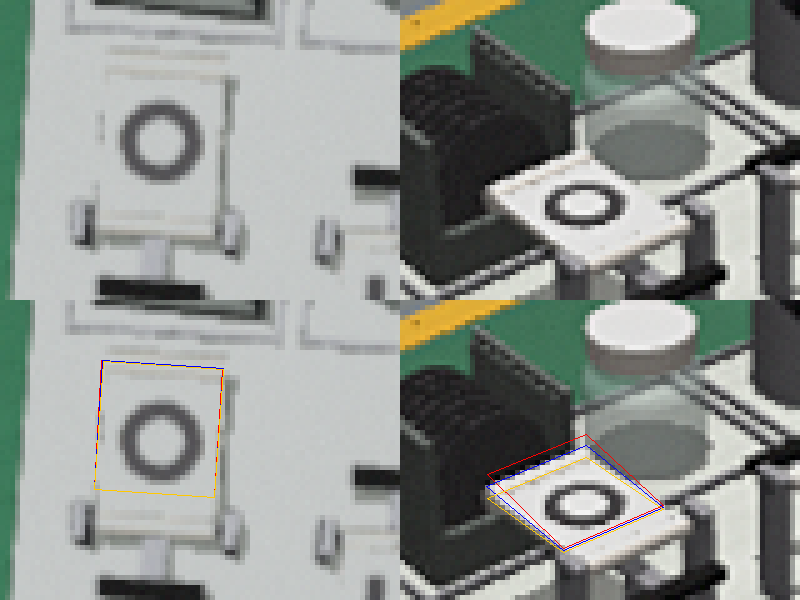

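The left flag lies flat with its ring up (top crop ring (160,140)). The bay items and the other flags are where they were, and the robot touches nothing.

```bash
python3 -c "
from rig import env
print(env.close_job())"
```

```text
the job is handed in; nothing more can be done
None
```

I turned over the left flag, in front of the cassette's bay; it lies flat against its stop, ring up and released. In the last pictures the other flags and objects looked unmoved. The job is handed in, but its verdict was not shown. An early push pressed the flag with up to about 28 N, and the fingertips slipped off its edge twice.

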